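# Set the monitor lift's height dial, then hold its run lever in the green

### The job

Run the monitor lift: turn the black height dial clockwise until its white line points at the orange tab, leaving the tab's ring alone, and only then press the yellow pad of the spring-loaded run lever down with the fingers until its pointer is in the green part of the gauge, never as far as the red. Keep it there for three seconds and finish while still holding it down in the green; the dial must stay on its mark, and everything else on the desk must stay where it is.

Things in the scene. Friction and masses are not known exactly. Their poses are not given: they have to be found in the camera images.
- dial_unit: fixed grey square box, 130 x 130 x 30 mm, with the height dial on top; origin at the centre of its underside. It lies left or right on the table, turned by up to about 30 degrees (own z up).
- dial (a joint): turn of the height dial in rad: 0 to 4.7, grows clockwise seen from above; at 0 its white line points to the box's own -x. Stays where it is left (friction about 0.04 N m).
- marker (a joint): where the orange tab stands on the ring round the dial, in rad, same zero and same sense as the dial: the dial is set when both values agree (within about 7 degrees). The stiff dark ring, 92 mm across, 4 mm high, is not to be turned. The tab always lies 0.6 to 2.5 rad clockwise of the dial's first position.
- dial_grip (a point): on the dial's vertical axis, 62 mm above the table: height to grip the dial's upright black bar. The bar is 46 mm long, 14 mm wide, its top 11 mm and its foot 20 mm above/below this point; it runs along the dial's white line (this point's own x axis; the line points along its -x). Below the bar is a flat black disc 64 mm across, top 42 mm above the table.
- pointer (a point): outer end of the dial's white line, 36 mm from the dial's axis, turns with the dial
- tab (a point): middle of the orange tab on the ring, 36 mm from the dial's axis (the tab is 10 mm wide); dial set = pointer and tab at the same place seen from above (within 4.5 mm)
- lever_unit: fixed black base, 190 x 120 x 16 mm, of the run lever, on the other side of the table from the dial, turned up to 30 degrees; origin: centre of its underside. Lever along own x: hinge at x = -65 mm, 60 mm high, between steel cheeks 76 mm high; yellow pad at x = +55 mm. Gauge post 16 x 12 mm, 82 mm high, at x = +55, y = +48 mm.
- lever (a joint): lever angle, rad: 0 = released, grows as the pad is pressed down, 0.40 = bottom stop. A spring resists: on the pad about 4 N to start, 7 N in the green, 10 N at the stop. The pad's black pointer shows on the gauge post, from the top: white, green at 0.17 to 0.26, white, red from 0.32. Pad's middle is 60 + 120 sin(0.15 - angle) mm above the table.
- run_pad: yellow pad at the end of the spring-loaded lever, 46 x 46 mm, 10 mm thick; origin: middle of its top face, 120 mm from the hinge; about 83 mm above the table when released, 63 to 52 mm in the green, 45 mm at the edge of the red
- mug: bystander: blue mug, 82 mm across, 92 mm tall, standing between and beyond the two units (handle at its own +y); origin at the centre of its underside
- mouse: bystander: black computer mouse, 112 x 60 x 33 mm, lying between the two units; origin at the centre of its underside
- gamepad: bystander: white game controller, about 130 x 160 x 46 mm, lying at the right of the table; origin at the centre of its underside
- pen_pot: bystander: round wooden pen pot, 76 mm across, 95 mm tall, pens up to 145 mm, far right; origin at the centre of its underside
- can: bystander: green drinks can, 66 mm across, 115 mm tall, far left; origin at the centre of its underside
- stapler: bystander: red stapler, 130 x 36 x 49 mm, left; origin at the centre of its underside
- notes: bystander: blue block of sticky notes, 76 x 76 x 30 mm, near the robot; origin at the centre of its underside

How it is judged:
On the way, in this order (a step that is already met when the one before it is completed fails the run):
1. the dial's white line points at the orange tab, the lever still released (horizontal distance between pointer and tab below 0.0045 m and value of joint lever below 0.05 rad), for 0.2 s.
2. the fingers press the lever into the green and keep it there (value of joint lever between 0.16 and 0.275 rad and contact force between the fingers and run_pad above 3.5 N and horizontal distance between pointer and tab below 0.0045 m), for 2.5 s.
At the end, for the whole second after the job is handed in: The program ends holding: the fingers press the lever with more than 3.5 N, its angle between 0.16 and 0.275 rad (the green part of the gauge), and the dial's pointer is within 4.5 mm (about 7 degrees) of the orange tab (all of step 2); the arm keeps its last pose, push and grip.
It fails at once if the lever is pressed before the dial is on its mark (value of joint lever above 0.07 rad and horizontal distance between pointer and tab above 0.0055 m).
It fails at once if the lever is pressed into the red (value of joint lever above 0.325 rad).
It fails at once if the orange tab's ring is turned (distance of tab from where it was at the start of the episode above 0.005 m).
It fails at once if another thing on the desk is shifted by more than 20 mm or tipped (distance of any of mug, mouse, gamepad, pen_pot, can, stapler, notes from where it was at the start of the episode above 0.02 m or angle between any of mug, mouse, gamepad, pen_pot, can, stapler, notes's own z axis and vertical above 0.3 rad).
It also fails if it takes over 64 s, if anything falls off the work surface, if the arm or the gripper's body presses on something with over 40 N, if the wrist force passes 120 N, or if a joint passes its speed limit or range.

### The arm

A 6-joint arm with a two-finger parallel gripper is mounted at the origin on the work surface. World frame = base frame: x ahead of the robot, y to its left, z up, the work surface at z = 0. Lengths are in m, angles in rad, forces in N, time in s.
With the tool pointing down it reaches from about 0.35 to 0.975 m from the base axis. Payload 4.9 kg.
Tool frame: the origin (TCP) lies on the front face of the gripper's body, between the roots of the fingers; the fingertips stand 73 mm ahead of it and the grasp point (between the pads) lies 54 mm ahead of it; z points along the fingers, y is the line along which they close (so a half turn about z gives the same grasp; the last joint's range is limited). The gripper opens to 85 mm and grips with 20 to 120 N. Pads are 22 mm wide; open, the fingers measure 114 mm over their backs; the gripper's body (76 mm by 85 mm) begins 54 mm behind the grasp point. The pads swing forward as they close: fully open they stand 13 mm farther back than shut.
Start: joints at [1.044, 0.053, 1.613, -0, 1.476, -0.119], TCP at [0.248, 0.574, 0.304] pointing down, gripper open.
Joint ranges: [-3.01, 3.01], [-1.01, 2.22], [0.06, 2.58], [-1.02, 4.17], [0.09, 2.62], [-3.14, 3.14]. Speed limits (rad/s): [2.57, 2.57, 3.14, 3.14, 3.14, 3.14].

### API

Orientations are given as a rotation vector (axis times angle).
In Python, from station import status, imaging, order gives the robot as it stands.
- The arm moves only by the tool arm_command, never from a script. Its argument "increments" is a list of rows, each an object with "slide": the shift along the tool's x, y, z in m, a list of three; "spin": the turn about the tool's z in degrees; "gripper": the opening, from -1 (shut) to 1 (fully open). In form: [{"slide": [x, y, z], "spin": spin, "gripper": gripper}, ...]. A call has 1 to 8 rows; each row is the pose to reach, as a shift and turn from the pose commanded when the call began, along the tool's axes at that moment; what a row does not reach only later rows make up. A row lasts 1/12 s, in which the tool goes at most 41.7 mm and 7.16 degrees, less where a joint would pass 70% of its speed; a pose out of reach is approached as far as the arm can. A call with a gripper value outside its range is refused whole. The fingers move at their own pace and stop on an object; "newtons" is the grip in N (left out, the last holds). Time passes only in rows, so rows that repeat a pose let the fingers close. It gives the time, the measured TCP pose, the force, the opening and the grip force at its end, in the units of the state.
- status.get_obs(): the state, without advancing time (a new reading comes with each control period).
- imaging.get_image(name): name is "scene" or "side" or "wrist"; returns a dict with "frame" (480x640x3 uint8, red, green, blue), "vfov" (degrees; the focal length in pixels is half the picture's height over the tangent of half this angle, whatever the lens; pixels are square), "cx", "cy" (the principal point, pixels), "k1" (the pictures are not rectified: a ray, as slopes to the right and down, at radius r is drawn at 1 + k1 r^2 times it, then the intrinsics apply), "view" (4x4, takes a point from world to camera coordinates); the wrist camera has in their place "mount" (4x4, takes a point from camera to tool coordinates, whose origin is the TCP and whose axes are the flange's). Camera axes: x right, y up, looking along -z (the intrinsics and any distortion apply to the point x, -y, -z); pixel columns grow to the right and rows downward; lengths in m; the calibration is good to about 2 mm. A picture is of the moment at which its call begins: read the wrist's pose just before it. There is no depth.
- order.finish_job(): hands the job in; it is judged then, once.
The state is a dict: "t": time; "q": joint angles; "dq": joint speeds; "effort": joint torques, N m; "tool_pos": TCP position; "tool_rot": TCP orientation; "contact_force": force on the tool from outside, world axes, zero at the start; "wrist_torque": the same for the moment, N m; "opening": finger opening in m; "grip_force": force on a finger pad.
Only numpy, scipy, OpenCV 4.12 (cv2) and the standard library are available. Lean on these libraries where they do the work, as an engineer would, in place of code of your own. Each camera call takes 0.05 s, during which the arm holds its last target. There are 200 camera calls.

## Working session

There is one attempt and no reset: what is moved stays moved. The work goes in short steps, Python scripts to look and compute and a tool call to move; the robot and the scene stay as the last step left them, time stands still between calls to the robot, and variables do not carry over. Pictures are saved under pics/ and viewed, at most 12 in all, crops included, and the job is handed in when it is done.

Besides the shell and the picture viewer there is one more tool, called after "Emit:" as a command line: name --argument value ..., lists and objects as JSON in quotes. arm_command: Moves the arm, as the interface text tells. Its arguments: {"type":"object","properties":{"increments":{"type":"array","items":{"type":"object","properties":{"slide":{"type":"array","items":{"type":"number"}},"spin":{"type":"number"},"gripper":{"type":"number"}}}},"newtons":{"type":"number"}},"required":["increments"]}

```bash
mkdir -p pics; ls; cat > h.py <<'E'
import numpy as np, cv2
from scipy.spatial.transform import Rotation as R
from station import status, imaging, order
def shot(name,fn=None):
    o=status.get_obs(); im=imaging.get_image(name)
    if fn: cv2.imwrite('pics/'+fn,im['frame'][:,:,::-1])
    if 'view' in im: c2w=np.linalg.inv(im['view'])
    else:
        T=np.eye(4);T[:3,:3]=R.from_rotvec(o['tool_rot']).as_matrix();T[:3,3]=o['tool_pos'];c2w=T@im['mount']
    im['c2w']=c2w
    return im
def ray(im,u,v):
    f=240/np.tan(np.radians(im['vfov'])/2)
    K=np.array([[f,0,im['cx']],[0,f,im['cy']],[0,0,1.]])
    p=cv2.undistortPoints(np.array([[[u,v]]],float),K,np.array([im['k1'],0,0,0,0.]))[0,0] if 0 else None
    d=np.array([(u-im['cx'])/f,(v-im['cy'])/f]);x=d.copy()
    for _ in range(30): x=d/(1+im['k1']*(x@x))
    D=im['c2w'][:3,:3]@np.array([x[0],-x[1],-1]); return im['c2w'][:3,3],D
def onz(im,u,v,z):
    o,D=ray(im,u,v); return o+D*(z-o[2])/D[2]
def proj(im,P):
    f=240/np.tan(np.radians(im['vfov'])/2)
    p=np.linalg.inv(im['c2w'])@np.append(P,1);x=np.array([p[0],-p[1]])/-p[2];x=x*(1+im['k1']*(x@x))
    return f*x[0]+im['cx'],f*x[1]+im['cy']
E
python3 - <<'E'
from h import *
for n in ['scene','side','wrist']:
    im=shot(n,n+'0.png'); print(n,im['vfov'],im['cx'],im['cy'],im['k1'],im['c2w'].round(3).tolist())
o=status.get_obs();print(o['t'],o['tool_pos'],o['tool_rot'],o['opening'])
a=cv2.imread('pics/scene0.png');b=cv2.imread('pics/side0.png')
E
```

```text
pics
scene 51.64019761135277 315.8190812222476 236.31768265971658 -0.0332627957714373 [[0.631, -0.487, 0.604, 1.358], [0.776, 0.399, -0.489, -0.633], [-0.003, 0.777, 0.629, 0.918], [0.0, 0.0, 0.0, 1.0]]
side 47.58134159637101 314.8745716543106 244.05670637983917 -0.1391042849458642 [[0.768, 0.421, -0.482, -0.122], [-0.64, 0.5, -0.584, -0.805], [-0.005, 0.757, 0.654, 0.988], [0.0, 0.0, 0.0, 1.0]]
wrist 63.79463035187644 323.69047083856253 239.04233456332852 -0.0691365338407805 [[0.397, -0.872, -0.288, 0.174], [0.918, 0.376, 0.127, 0.605], [-0.002, -0.315, 0.949, 0.374], [0.0, 0.0, 0.0, 1.0]]
0.15 [0.24767348 0.57342653 0.3029171 ] [-6.35961841e-01 -3.07601564e+00  2.45005011e-03] 0.08587307973861975
```

View pics/scene0.png

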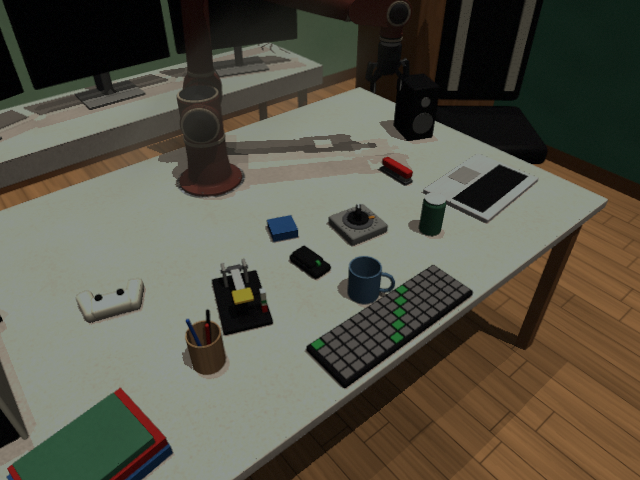

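View pics/side0.png

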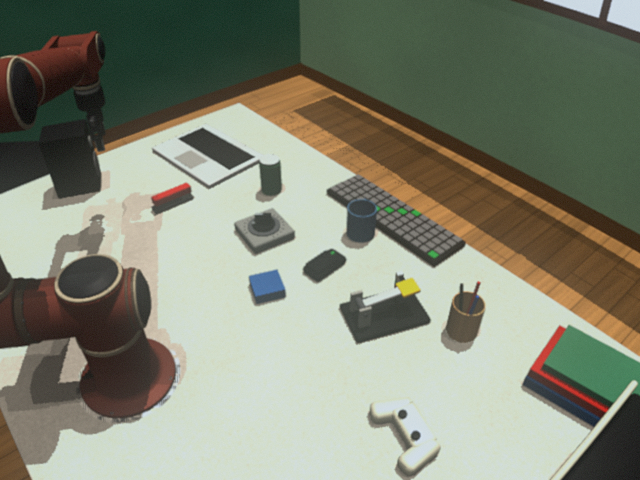

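The scene shows the dial unit near (358,222) and the lever at (240,298), with its pad at (243,296). In the side view they are at (265,228) and (385,312), with the pad at (407,287).

```bash
python3 - <<'E'
from h import *
s=shot('scene');d=shot('side')
print('dial',onz(s,358,215,.04),onz(d,264,222,.04))
print('pad',onz(s,243,296,.08),onz(d,407,287,.08))
print('levercentre',onz(s,241,301,.016),onz(d,385,315,.016))
for n,u,v in [('notes',283,227),('mouse',310,262),('mug',365,265),('can',433,215),('pot',205,335),('stap',397,168)]: print(n,onz(s,u,v,.03))
T=R.from_rotvec(status.get_obs()['tool_rot']).as_matrix();print(T.round(3))
w=shot('wrist');m=w['mount'];print(m.round(3))
E
```

```text
dial [0.51692839 0.20927555 0.04      ] [0.52747567 0.20572476 0.04      ]
pad [ 0.61834062 -0.25407713  0.08      ] [ 0.61297546 -0.25216875  0.08      ]
levercentre [ 0.57329865 -0.23836635  0.016     ] [ 0.55586234 -0.24347648  0.016     ]
notes [0.41205805 0.00987786 0.03      ]
mouse [ 0.58086211 -0.02419745  0.03      ]
mug [0.68260865 0.08138789 0.03      ]
can [0.65013644 0.39355279 0.03      ]
pot [ 0.62399216 -0.36630509  0.03      ]
stap [0.39346504 0.50707592 0.03      ]
[[-0.918  0.397 -0.001]
 [ 0.397  0.918 -0.001]
 [ 0.    -0.001 -1.   ]]
[[-0.     0.949  0.315  0.081]
 [ 1.    -0.     0.001 -0.   ]
 [ 0.001  0.315 -0.949 -0.071]
 [ 0.     0.     0.     1.   ]]
```

Emit:
arm_command --increments '[{"slide":[-0.397,-0.228,0],"spin":0,"gripper":1},{"slide":[-0.397,-0.228,0],"spin":0,"gripper":1},{"slide":[-0.397,-0.228,0],"spin":0,"gripper":1},{"slide":[-0.397,-0.228,0],"spin":0,"gripper":1},{"slide":[-0.397,-0.228,0],"spin":0,"gripper":1},{"slide":[-0.397,-0.228,0],"spin":0,"gripper":1},{"slide":[-0.397,-0.228,0],"spin":0,"gripper":1},{"slide":[-0.397,-0.228,0],"spin":0,"gripper":1}]'

```text
t: 0.97
tool_pos: [0.4481, 0.3049, 0.3041]
tool_rot: [0.636, 3.076, 0.001]
contact_force: [1.7, 0.4, 0.5]
opening: 0.0851
grip_force: 0.0
```

Emit:
arm_command --increments '[{"slide":[-0.107,-0.061,0],"spin":0,"gripper":1},{"slide":[-0.107,-0.061,0],"spin":0,"gripper":1},{"slide":[-0.107,-0.061,0],"spin":0,"gripper":1},{"slide":[-0.107,-0.061,0],"spin":0,"gripper":1},{"slide":[-0.107,-0.061,0],"spin":0,"gripper":1}]'

```text
t: 1.38
tool_pos: [0.5223, 0.2066, 0.3038]
tool_rot: [-0.642, -3.075, -0.0]
contact_force: [-0.1, 0.2, -0.1]
opening: 0.0856
grip_force: 0.0
```

```bash
python3 - <<'E'
from h import *
w=shot('wrist','w1.png');print(status.get_obs()['tool_pos'],w['c2w'].round(3).tolist(),proj(w,[.522,.207,.05]))
hsv=cv2.cvtColor(w['frame'],cv2.COLOR_RGB2HSV)
m=cv2.inRange(hsv,(5,130,120),(22,255,255));n,l,st,c=cv2.connectedComponentsWithStats(m)
for i in range(1,n):
    if st[i][4]>20: print(st[i],c[i],onz(w,*c[i],.05))
E
```

```text
[0.52157614 0.20778494 0.30375512] [[0.4, -0.87, -0.288, 0.448], [0.916, 0.38, 0.127, 0.239], [-0.001, -0.315, 0.949, 0.375], [0.0, 0.0, 0.0, 1.0]] (np.float64(324.6266326930549), np.float64(208.775237973413))
[357 205  19  12 198] [366.03030303 210.44949495] [0.53771064 0.23931906 0.05      ]
[626 403  14   6  25] [632.76 405.88] [0.86629449 0.43402282 0.05      ]
```

View pics/w1.png

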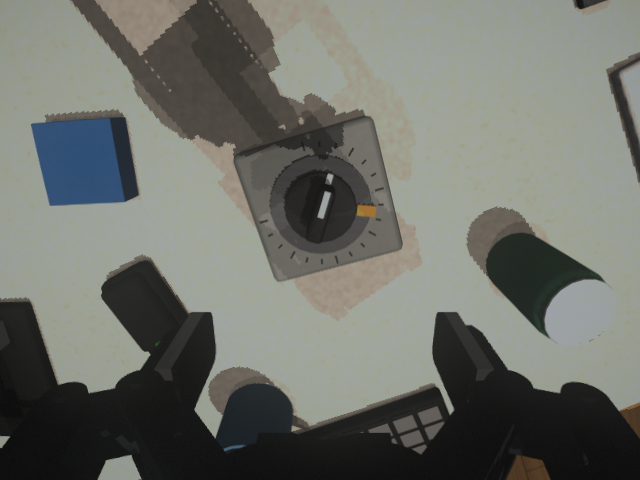

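The dial sits at about (321,205), its white line points to (329,178), and the tab is at (366,211), clockwise of the line. I'll refine this with a zoomed crop.

```bash
python3 - <<'E'
from h import *
w=shot('wrist');f=w['frame']
cv2.imwrite('pics/z1.png',cv2.resize(f[100:300,220:420],None,fx=3,fy=3,interpolation=cv2.INTER_CUBIC)[:,:,::-1])
cor=[(235,156),(371,116),(403,247),(276,281)]
P=np.array([onz(w,u,v,.03) for u,v in cor]);c=P.mean(0);print(P,c,np.linalg.norm(P-c,axis=1))
hsv=cv2.cvtColor(f,cv2.COLOR_RGB2HSV)
m=cv2.inRange(hsv,(0,0,150),(180,60,255));m2=np.zeros_like(m);m2[160:240,290:350]=m[160:240,290:350]
n,l,st,ce=cv2.connectedComponentsWithStats(m2)
for i in range(1,n):
  if st[i][4]>8:
    print(st[i],ce[i])
    for z in(.042,.073): 
      d=onz(w,*ce[i],z)-c; print(z,d.round(4),np.hypot(*d[:2]),np.degrees(np.arctan2(d[1],d[0])))
for z in (.034,.038,.042):
  d=onz(w,366,210.4,z)-c;print('tab',z,d,np.hypot(*d[:2]),np.degrees(np.arctan2(d[1],d[0])))
E
```

```text
[[0.44997848 0.15270441 0.03      ]
 [0.46636665 0.27543657 0.03      ]
 [0.58960409 0.25992346 0.03      ]
 [0.57337524 0.13380874 0.03      ]] [0.51983112 0.20546829 0.03      ] [0.08754095 0.08805685 0.08850781 0.08945426]
[326 176   6   9  30] [328.53333333 179.        ]
0.042 [-0.0198  0.0157  0.012 ] 0.025249043332745878 141.6445042623379
0.073 [-0.0247  0.0174  0.043 ] 0.030198038518551927 144.85689093338345
[317 194  12  26 138] [322.57246377 206.20289855]
0.042 [0.0003 0.0013 0.012 ] 0.0013250411445022987 76.46826499307599
0.073 [-0.0065  0.0043  0.043 ] 0.007781060420567217 146.0789543531045
tab 0.034 [0.02135125 0.03519138 0.004     ] 0.04116199061362372 58.75405223758797
tab 0.038 [0.02025166 0.0351783  0.008     ] 0.04059116464228001 60.07155763218546
tab 0.042 [0.01915208 0.03516522 0.012     ] 0.040042406916139923 61.42590718090547
```

View pics/z1.png

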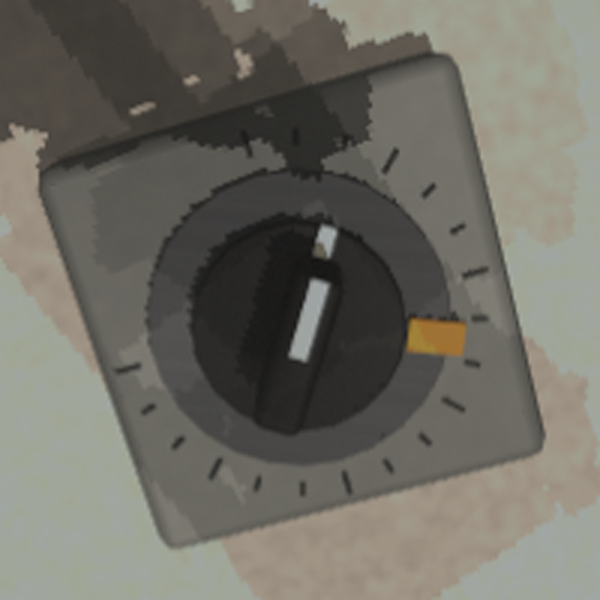

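```bash
python3 - <<'E'
from h import *
w=shot('wrist')
def q(x,y,z): return onz(w,220+(x+.5)/3-.5,100+(y+.5)/3-.5,z)
def fit(pts,z):
    P=np.array([q(x,y,z) for x,y in pts])[:,:2]
    A=np.c_[2*P,np.ones(len(P))];s=np.linalg.lstsq(A,(P**2).sum(1),rcond=None)[0];return s[:2],np.sqrt(s[2]+s[:2]@s[:2])
print('ring',fit([(147,317),(450,317),(298,168),(305,466),(190,217),(405,217),(200,422),(400,432)],.034))
print('disc',fit([(191,325),(407,325),(290,433),(375,255),(225,400),(375,400)],.042))
c=fit([(147,317),(450,317),(298,168),(305,466),(190,217),(405,217),(200,422),(400,432)],.034)[0]
for n,x,y,z in [('line',325,241,.042),('barA',319,280,.073),('barB',300,360,.073),('bartop end',321,267,.073),('tabtop',437,336,.042),('tab',437,338,.036)]:
    d=q(x,y,z)[:2]-c;print(n,q(x,y,z)[:2],np.hypot(*d),np.degrees(np.arctan2(d[1],d[0])))
d=q(319,280,.073)-q(300,360,.073);print(np.degrees(np.arctan2(d[1],d[0])))
E
```

```text
ring (array([0.52147371, 0.20386071]), np.float64(0.04565563198034313))
disc (array([0.52153495, 0.20362112]), np.float64(0.031698962744559835))
line [0.50013284 0.22112697] 0.027450977637545754 141.02471113767027
barA [0.50408884 0.21736367] 0.022012796926087798 142.163237394123
barB [0.52221802 0.20397777] 0.000753462284679572 8.937508279317148
bartop end [0.50109946 0.2192231 ] 0.025516916263014208 142.98333538213683
tabtop [0.53927618 0.24048699] 0.0407236091089005 64.07758631088467
tab [0.54151981 0.24026392] 0.04155766692801947 61.15979829623488
143.5592369989572
```

Emit:
arm_command --increments '[{"slide":[-0.001,-0.0035,0.03],"spin":7,"gripper":0},{"slide":[-0.001,-0.0035,0.06],"spin":13.4,"gripper":0},{"slide":[-0.001,-0.0035,0.09],"spin":13.4,"gripper":0},{"slide":[-0.001,-0.0035,0.12],"spin":13.4,"gripper":0},{"slide":[-0.001,-0.0035,0.12],"spin":13.4,"gripper":0},{"slide":[-0.001,-0.0035,0.12],"spin":13.4,"gripper":0}]'

```text
t: 2.03
tool_pos: [0.5191, 0.2056, 0.1823]
tool_rot: [-0.986, -2.979, 0.004]
contact_force: [1.2, 0.1, 0.3]
opening: 0.043
grip_force: 0.0
```

```bash
python3 - <<'E'
from h import *
o=status.get_obs();print(o['tool_pos'],np.array(o['q']).round(3),o['opening'])
w=shot('wrist');T=w['c2w']@np.linalg.inv(w['mount']);print(T.round(3))
f=w['frame'];cv2.imwrite('pics/w2.png',f[:,:,::-1])
for z in (.042,.073): print(proj(w,[.5215,.2037,z]))
E
```

```text
[0.51913072 0.2056059  0.18229576] [ 0.244  0.004  1.873  0.     1.269 -0.688] 0.04296228725506695
[[-0.802  0.597 -0.004  0.519]
 [ 0.597  0.802 -0.001  0.206]
 [ 0.003 -0.003 -1.     0.182]
 [ 0.     0.     0.     1.   ]]
(np.float64(324.93808799333846), np.float64(261.2703585920544))
(np.float64(324.88693888851753), np.float64(283.46970156543233))
```

View pics/w2.png

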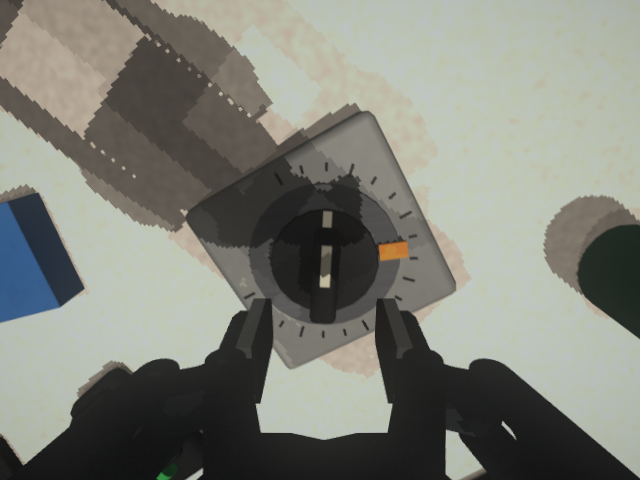

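Emit:
arm_command --increments '[{"slide":[-0.003,0,0.03],"spin":0,"gripper":0},{"slide":[-0.003,0,0.06],"spin":0,"gripper":0},{"slide":[-0.003,0,0.061],"spin":0,"gripper":0},{"slide":[-0.003,0,0.061],"spin":0,"gripper":0}]'

```text
t: 2.42
tool_pos: [0.5233, 0.2033, 0.1237]
tool_rot: [-0.99, -2.981, 0.0]
contact_force: [-0.0, -0.2, 0.9]
opening: 0.043
grip_force: 0.0
```

```bash
cat > tab.py <<'E'
from h import *
w=shot('wrist');f=w['frame'];c=np.array([.5215,.2037])
hsv=cv2.cvtColor(f,cv2.COLOR_RGB2HSV)
m=cv2.inRange(hsv,(5,130,100),(22,255,255));n,l,st,ce=cv2.connectedComponentsWithStats(m)
for i in range(1,n):
    if st[i][4]>60:
        for z in(.036,.042):
            d=onz(w,*ce[i],z)[:2]-c;print(st[i],z,d,np.hypot(*d),np.degrees(np.arctan2(d[1],d[0])))
T=w['c2w']@np.linalg.inv(w['mount']);print('toolx ang',np.degrees(np.arctan2(T[1,0],T[0,0])),T[:3,3])
E
python3 tab.py
```

```text
[394 271  39  26 779] 0.036 [0.02069924 0.03583661] 0.041385032830044494 59.98924738729376
[394 271  39  26 779] 0.042 [0.01753868 0.03627985] 0.040296807592441385 64.1996013349276
toolx ang 143.27314234381353 [0.52328552 0.20327249 0.12369267]
```

Emit:
arm_command --increments '[{"slide":[0,0,0.002],"gripper":-1},{"slide":[0,0,0.002],"gripper":-1},{"slide":[0,0,0.002],"gripper":-1},{"slide":[0,0,0.002],"gripper":-1},{"slide":[0,0,0.002],"gripper":-1},{"slide":[0,0,0.002],"gripper":-1}]' --newtons 40

```text
validation failed for argument at $.in...
```

Emit:
arm_command --increments '[{"slide":[0,0,0.002],"spin":0,"gripper":-1},{"slide":[0,0,0.002],"spin":0,"gripper":-1},{"slide":[0,0,0.002],"spin":0,"gripper":-1},{"slide":[0,0,0.002],"spin":0,"gripper":-1},{"slide":[0,0,0.002],"spin":0,"gripper":-1},{"slide":[0,0,0.002],"spin":0,"gripper":-1}]' --newtons 40

```text
t: 2.97
tool_pos: [0.524, 0.2019, 0.1236]
tool_rot: [0.989, 2.98, -0.004]
contact_force: [-5.0, -6.4, 8.3]
opening: 0.0131
grip_force: 40.1
```

Emit:
arm_command --increments '[{"slide":[0,-0.001,-0.001],"spin":7,"gripper":-1},{"slide":[0,-0.001,-0.001],"spin":14,"gripper":-1},{"slide":[0,-0.001,-0.001],"spin":21,"gripper":-1},{"slide":[0,-0.001,-0.001],"spin":28,"gripper":-1},{"slide":[0,-0.001,-0.001],"spin":35,"gripper":-1},{"slide":[0,-0.001,-0.001],"spin":40,"gripper":-1},{"slide":[0,-0.001,-0.001],"spin":40,"gripper":-1}]'

```text
t: 3.55
tool_pos: [0.5225, 0.2008, 0.1236]
tool_rot: [1.953, 2.459, -0.006]
contact_force: [-5.5, -7.3, 6.6]
opening: 0.0131
grip_force: 40.5
```

```bash
python3 tab.py
```

```text
[366 205  44  44 917] 0.036 [0.02012917 0.03555571] 0.04085819576063958 60.48447452322617
[366 205  44  44 917] 0.042 [0.01872405 0.03708146] 0.04154063860107585 63.20879961360726
toolx ang 103.089098521102 [0.52253418 0.20081153 0.12364479]
```

Emit:
arm_command --increments '[{"slide":[0,0,0],"spin":7,"gripper":-1},{"slide":[0,0,0],"spin":14,"gripper":-1},{"slide":[0,0,0],"spin":21,"gripper":-1},{"slide":[0,0,0],"spin":28,"gripper":-1},{"slide":[0,0,0],"spin":35,"gripper":-1},{"slide":[0,0,0],"spin":41,"gripper":-1},{"slide":[0,0,0],"spin":41,"gripper":-1},{"slide":[0,0,0],"spin":41,"gripper":-1}]'

```text
t: 4.27
tool_pos: [0.5209, 0.201, 0.1236]
tool_rot: [-2.689, -1.624, 0.013]
contact_force: [-13.9, -6.7, 13.1]
opening: 0.0136
grip_force: 41.3
```

```bash
python3 tab.py; python3 - <<'E'
from h import *
w=shot('wrist');cv2.imwrite('pics/w3.png',w['frame'][:,:,::-1]); print(proj(w,[.5215,.2037,.042]))
E
```

```text
[313 183  25  41 992] 0.036 [0.01996139 0.03556489] 0.040783803306799656 60.69594565936027
[313 183  25  41 992] 0.042 [0.02064049 0.03682781] 0.04221750515967382 60.73114098622323
toolx ang 62.256104115984456 [0.52087801 0.20101093 0.12358532]
(np.float64(322.0521049216025), np.float64(296.74270206030235))
```

View pics/w3.png

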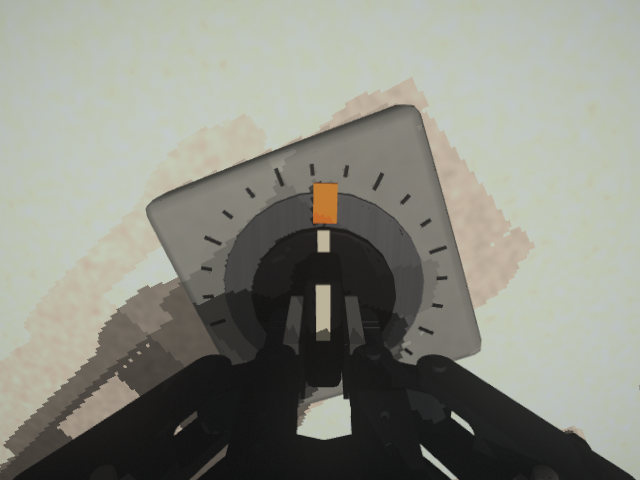

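The white line at (323,241) points at the tab at (325,203), within about 1°. I'll release the dial and retract.

Emit:
arm_command --increments '[{"slide":[0,0,0],"spin":1,"gripper":-1},{"slide":[0,0,0],"spin":1,"gripper":0},{"slide":[0,0,0],"spin":1,"gripper":0},{"slide":[0,0,0],"spin":1,"gripper":0},{"slide":[0,0,0],"spin":1,"gripper":0},{"slide":[0,0,-0.03],"spin":1,"gripper":0},{"slide":[0,0,-0.07],"spin":1,"gripper":0},{"slide":[0,0,-0.11],"spin":1,"gripper":0}]'

```text
t: 5.03
tool_pos: [0.5219, 0.2019, 0.2318]
tool_rot: [-2.703, -1.6, 0.005]
contact_force: [1.0, 0.4, 0.5]
opening: 0.0428
grip_force: 0.0
```

```bash
python3 - <<'E'
from h import *
w=shot('wrist');o=status.get_obs();print(o['tool_pos'],o['contact_force'])
f=w['frame'];u,v=map(int,proj(w,[.5215,.2037,.042]));v-=20
cv2.imwrite('pics/w4.png',cv2.resize(f[v-80:v+80,u-80:u+80],None,fx=3,fy=3)[:,:,::-1])
# measure pad in scene+side
ims=[shot('scene'),shot('side')];L=[]
for im in ims:
    hsv=cv2.cvtColor(im['frame'],cv2.COLOR_RGB2HSV);m=cv2.inRange(hsv,(22,140,110),(34,255,255))
    n,l,st,ce=cv2.connectedComponentsWithStats(m);i=1+np.argmax(st[1:,4]);print(st[i],ce[i],onz(im,*ce[i],.08));L.append(ray(im,*ce[i]))
(a,d),(b,e)=L;t=np.linalg.lstsq(np.c_[d,-e],b-a,rcond=None)[0];print(a+d*t[0],b+e*t[1])
T=w['c2w']@np.linalg.inv(w['mount']);print(T.round(3),o['q'])
E
```

```text
[0.52636249 0.20311611 0.24318507] [4.47246808 2.28659344 6.61373069]
[232 288  21  15 225] [241.98222222 294.88      ] [ 0.61374614 -0.25395673  0.08      ]
[396 279  24  18 265] [407.50566038 286.94716981] [ 0.61401226 -0.2528225   0.08      ]
[ 0.61373211 -0.25394959  0.07998421] [ 0.61365329 -0.2530918   0.08044241]
[[ 0.481  0.877 -0.003  0.522]
 [ 0.877 -0.481 -0.001  0.202]
 [-0.002 -0.002 -1.     0.232]
 [ 0.     0.     0.     1.   ]] [ 2.36353975e-01 -5.34985586e-02  1.82216081e+00  8.06633876e-05
  1.35889535e+00  7.38054166e-01]
```

View pics/w4.png

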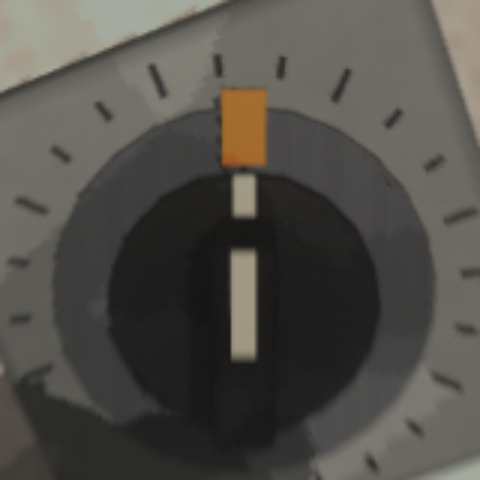

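The dial is set: line and tab share column 243 in the crop. Next I'll move over the lever.

Emit:
arm_command --increments '[{"slide":[0,0,-0.04],"spin":0,"gripper":-1},{"slide":[-0.356,0.298,-0.07],"spin":-15,"gripper":-1},{"slide":[-0.356,0.298,-0.07],"spin":-15,"gripper":-1},{"slide":[-0.356,0.298,-0.07],"spin":-15,"gripper":-1},{"slide":[-0.356,0.298,-0.07],"spin":-15,"gripper":-1},{"slide":[-0.356,0.298,-0.07],"spin":-15,"gripper":-1},{"slide":[-0.356,0.298,-0.07],"spin":-15,"gripper":-1},{"slide":[-0.356,0.298,-0.07],"spin":-15,"gripper":-1}]'

```text
t: 5.85
tool_pos: [0.5774, -0.0784, 0.2887]
tool_rot: [-2.47, -1.938, 0.002]
contact_force: [0.7, 0.6, 0.0]
opening: 0.0001
grip_force: 0.0
```

```bash
python3 - <<'E'
from h import *
o=status.get_obs();T=R.from_rotvec(o['tool_rot']).as_matrix();print(o['tool_pos'],T.round(3))
print(T.T@(np.array([.614,-.252,.30])-o['tool_pos']))
E
```

```text
[ 0.57743493 -0.0783736   0.28873542] [[ 0.238  0.971 -0.002]
 [ 0.971 -0.238  0.001]
 [ 0.    -0.002 -1.   ]]
[-0.1599425   0.07679405 -0.01144945]
```

Emit:
arm_command --increments '[{"slide":[-0.16,0.077,-0.01],"spin":0,"gripper":-1},{"slide":[-0.16,0.077,-0.01],"spin":0,"gripper":-1},{"slide":[-0.16,0.077,-0.01],"spin":0,"gripper":-1},{"slide":[-0.16,0.077,-0.01],"spin":0,"gripper":-1},{"slide":[-0.16,0.077,-0.01],"spin":0,"gripper":-1},{"slide":[-0.16,0.077,-0.01],"spin":0,"gripper":-1},{"slide":[-0.16,0.077,-0.01],"spin":0,"gripper":-1}]'

```text
t: 6.43
tool_pos: [0.6142, -0.2501, 0.2985]
tool_rot: [-2.47, -1.936, 0.001]
contact_force: [-0.3, 0.6, -0.0]
opening: 0.0003
grip_force: 0.0
```

```bash
cat > pad.py <<'E'
from h import *
import sys
o=status.get_obs();w=shot('wrist',sys.argv[1]);T=R.from_rotvec(o['tool_rot']).as_matrix()
hsv=cv2.cvtColor(w['frame'],cv2.COLOR_RGB2HSV);m=cv2.inRange(hsv,(20,120,80),(36,255,255))
cs,_=cv2.findContours(m,cv2.RETR_EXTERNAL,cv2.CHAIN_APPROX_NONE);c=max(cs,key=cv2.contourArea)
r=cv2.minAreaRect(c);B=cv2.boxPoints(r);print(r,B.tolist())
P=np.array([onz(w,*b,.083) for b in B]);print(P.round(4),P.mean(0))
print(o['tool_pos'],T.round(3).tolist(),'slide',T.T@(P.mean(0)-o['tool_pos']),o['contact_force'])
E
python3 pad.py w5.png
```

```text
((323.0086669921875, 224.19363403320312), (59.68244552612305, 58.00981903076172), 8.746162414550781) [[289.1040344238281, 248.32369995117188], [297.9248352050781, 190.98843383789062], [356.9132995605469, 200.06356811523438], [348.0924987792969, 257.3988342285156]]
[[ 0.5821 -0.2651  0.083 ]
 [ 0.6007 -0.2225  0.083 ]
 [ 0.6424 -0.2399  0.083 ]
 [ 0.6256 -0.2837  0.083 ]] [ 0.61270187 -0.25278063  0.083     ]
[ 0.61419382 -0.25014146  0.29852347] [[0.239, 0.971, -0.002], [0.971, -0.239, 0.002], [0.001, -0.003, -1.0]] slide [-0.00321869 -0.0002513   0.21552062] [-0.25977282  0.563492   -0.02046121]
```

View pics/w5.png

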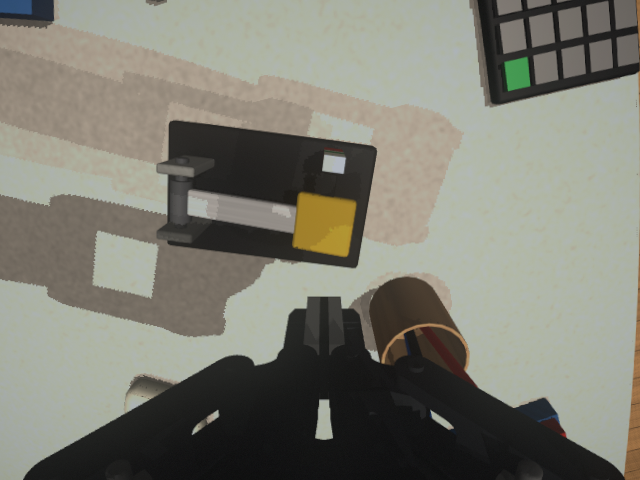

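Pad centre is at (323,224), with its edges tilted about 9° from the tool, and the gauge post is at (334,162). The pen pot rim is at (425,350). I'll check pen clearance before going down.

```bash
python3 - <<'E'
from h import *
s=shot('scene');d=shot('side');w=shot('wrist');c=np.array([.6127,-.2528,0])
T=np.linalg.inv((w['c2w']@np.linalg.inv(w['mount']))[:3,:3])
print('pot',onz(w,425,350,.095)-c)
def tri(p,q):
    a,u=ray(s,*p);b,v=ray(d,*q);t=np.linalg.lstsq(np.c_[u,-v],b-a,rcond=None)[0];A=a+u*t[0];B=b+v*t[1];return (A+B)/2,np.linalg.norm(A-B)
for n,p,q in [('blue',(188,321),(461,285)),('red',(207,312),(478,282)),('mid?',(207,312),(461,285))]:
    P,e=tri(p,q);print(n,P,e,'tool frame rel pad',T@(P-c))
print('pot c', onz(s,204,367,0)-c)
E
```

```text
pot [ 0.05884039 -0.12211086  0.095     ]
blue [ 0.65309978 -0.38752886  0.14280289] 0.042097305433359385 tool frame rel pad [-0.12127951  0.0709009  -0.14297208]
red [ 0.68257596 -0.38076383  0.15781177] 0.017653443468365344 tool frame rel pad [-0.1077348   0.09792787 -0.15800408]
mid? [ 0.66121363 -0.36347696  0.13874961] 0.0027379439497136893 tool frame rel pad [-0.09599462  0.07311045 -0.13890396]
pot c [ 0.06566842 -0.15159743  0.        ]
```

Emit:
arm_command --increments '[{"slide":[0,0,0.03],"spin":7,"gripper":-1},{"slide":[0,0,0.065],"spin":9,"gripper":-1},{"slide":[0,0,0.1],"spin":9,"gripper":-1},{"slide":[0,0,0.125],"spin":9,"gripper":-1},{"slide":[0,0,0.13],"spin":9,"gripper":-1},{"slide":[0,0,0.13],"spin":9,"gripper":-1}]'

```text
t: 7.13
tool_pos: [0.6133, -0.2484, 0.1677]
tool_rot: [-2.611, -1.739, 0.004]
contact_force: [0.1, 0.2, 0.4]
opening: -0.0001
grip_force: 0.0
```

```bash
python3 pad.py w6.png
```

```text
((326.2980651855469, 304.4624328613281), (103.0746841430664, 92.29869079589844), 1.7899105548858643) [[273.3443908691406, 348.9795227050781], [276.2273254394531, 256.7258605957031], [379.2517395019531, 259.9453430175781], [376.3688049316406, 352.1990051269531]]
[[ 0.5812 -0.2632  0.083 ]
 [ 0.6024 -0.2213  0.083 ]
 [ 0.643  -0.2398  0.083 ]
 [ 0.6257 -0.2836  0.083 ]] [ 0.61307457 -0.25196263  0.083     ]
[ 0.6133472  -0.24840661  0.16765409] [[0.386, 0.923, -0.005], [0.923, -0.386, 0.002], [0.001, -0.005, -1.0]] slide [-0.00343394  0.0015527   0.08464533] [0.13994005 0.23005635 0.40465665]
```

View pics/w6.png

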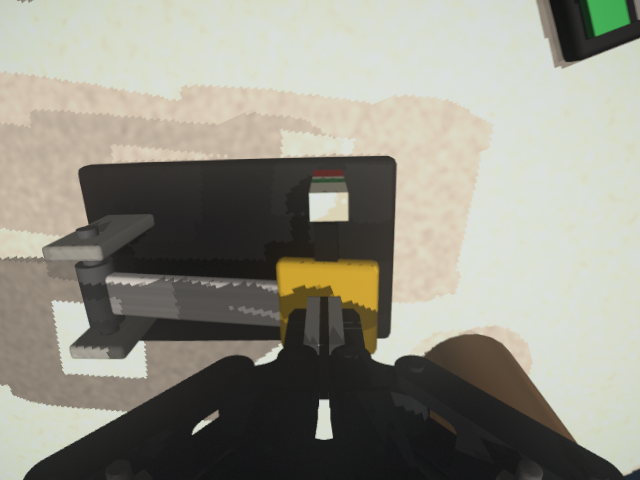

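The shut fingers are over the pad, which spans columns 277–378 from row 259, and are clear of the post at (328,205). I'll press in stages.

Emit:
arm_command --increments '[{"slide":[-0.002,0.001,0.008],"spin":0,"gripper":-1},{"slide":[-0.002,0.001,0.014],"spin":0,"gripper":-1},{"slide":[-0.002,0.001,0.02],"spin":0,"gripper":-1},{"slide":[-0.002,0.001,0.025],"spin":0,"gripper":-1},{"slide":[-0.002,0.001,0.03],"spin":0,"gripper":-1},{"slide":[-0.002,0.001,0.03],"spin":0,"gripper":-1},{"slide":[-0.002,0.001,0.03],"spin":0,"gripper":-1}]'

```text
t: 7.77
tool_pos: [0.616, -0.2532, 0.142]
tool_rot: [2.613, 1.737, 0.003]
contact_force: [2.5, -1.2, 5.3]
opening: 0.0003
grip_force: 2.7
```

```bash
python3 - <<'E'
from h import *
w=shot('wrist');s=shot('scene');d=shot('side');o=status.get_obs();print(o['tool_pos'],o['contact_force'],o['wrist_torque'])
u,v=map(int,proj(s,[.62,-.23,.06]));p,q=map(int,proj(d,[.62,-.23,.06]))
z=lambda f,u,v,h,k:cv2.resize(f[v-h:v+h,u-h:u+h],(400,400),interpolation=cv2.INTER_CUBIC)
a=np.hstack([z(s['frame'],u,v,30,6),z(d['frame'],p,q,30,6)])
cv2.imwrite('pics/p1.png',a[:,:,::-1])
E
```

```text
[ 0.61602564 -0.25322258  0.14228581] [ 3.10894001 -0.73257225  5.10071609] [-0.19330998 -0.48996918  0.00804008]
```

View pics/p1.png

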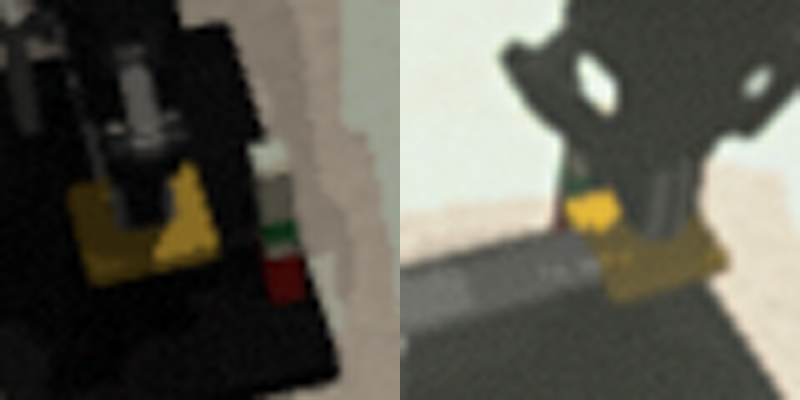

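Fingers rest on the pad and the lever is still in the upper white (about 0.11 rad). I'll continue about 11 mm.

Emit:
arm_command --increments '[{"slide":[0,0,0.004],"spin":0,"gripper":-1},{"slide":[0,0,0.008],"spin":0,"gripper":-1},{"slide":[0,0,0.011],"spin":0,"gripper":-1},{"slide":[0,0,0.011],"spin":0,"gripper":-1},{"slide":[0,0,0.011],"spin":0,"gripper":-1},{"slide":[0,0,0.011],"spin":0,"gripper":-1},{"slide":[0,0,0.011],"spin":0,"gripper":-1}]'

```text
t: 8.5
tool_pos: [0.6162, -0.2533, 0.1318]
tool_rot: [2.613, 1.737, 0.004]
contact_force: [2.6, -0.5, 7.2]
opening: -0.0
grip_force: 3.6
```

```bash
cat > fz.py <<'E'
from h import *
F=[];Z=[]
for _ in range(4):
    imaging.get_image('side');o=status.get_obs();F.append(o['contact_force'][2]);Z.append(o['tool_pos'][2])
z=np.mean(Z)-.073;print(o['t'],np.round(F,2),np.round(Z,4),'angle est',.15-np.arcsin((z-.065)/.12))
E
python3 fz.py; python3 - <<'E'
from h import *
s=shot('scene');u,v=map(int,proj(s,[.62,-.23,.06]))
a=cv2.resize(s['frame'][v-30:v+30,u-30:u+30],(480,480),interpolation=cv2.INTER_CUBIC)
cv2.imwrite('pics/p2.png',cv2.convertScaleAbs(a,alpha=1.8)[:,:,::-1])
E
```

```text
8.7 [7.51 6.4  7.22 6.99] [0.1318 0.1318 0.1318 0.1318] angle est 0.2015406538614883
```

View pics/p2.png

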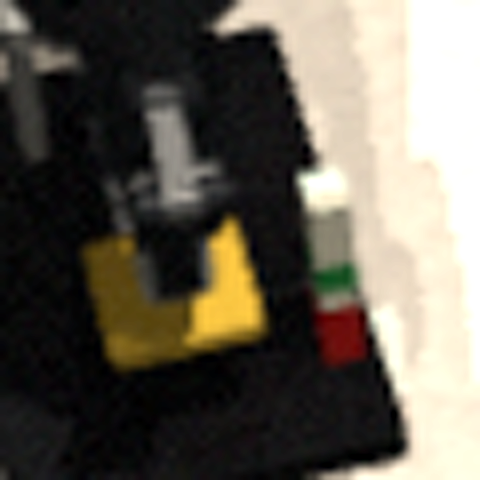

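Emit:
arm_command --increments '[{"slide":[0,0,0.001],"spin":0,"gripper":-1},{"slide":[0,0,0.001],"spin":0,"gripper":-1},{"slide":[0,0,0.001],"spin":0,"gripper":-1},{"slide":[0,0,0.001],"spin":0,"gripper":-1},{"slide":[0,0,0.001],"spin":0,"gripper":-1},{"slide":[0,0,0.001],"spin":0,"gripper":-1},{"slide":[0,0,0.001],"spin":0,"gripper":-1},{"slide":[0,0,0.001],"spin":0,"gripper":-1}]'

```text
t: 9.42
tool_pos: [0.6162, -0.2533, 0.1308]
tool_rot: [2.613, 1.737, 0.004]
contact_force: [2.6, -1.2, 6.9]
opening: 0.0002
grip_force: 3.6
```

```bash
python3 fz.py; python3 - <<'E'
# numeric check: near pad edge (lowest yellow rows) in scene vs model at several angles
from h import *
s=shot('scene');hsv=cv2.cvtColor(s['frame'],cv2.COLOR_RGB2HSV);m=cv2.inRange(hsv,(20,120,40),(36,255,255))
n,l,st,ce=cv2.connectedComponentsWithStats(m);i=1+np.argmax(st[1:,4]);print('pad box (l,r,top,bottom)',st[i][0],st[i][0]+st[i][2],st[i][1],st[i][1]+st[i][3])
d=np.array([.923,-.386,0]);y=np.array([.386,.923,0]);h=np.array([.613,-.2525,0])-d*.119+[0,0,.06]
for a in(0,.12,.17,.21,.26,.32):
    e=.15-a;r=d*np.cos(e)+np.array([0,0,np.sin(e)]);nz=-d*np.sin(e)+np.array([0,0,np.cos(e)])
    P=np.array([proj(s,h+r*(.12+p*.023)+y*q*.023+nz*k*.005) for p in(-1,1) for q in(-1,1) for k in(-1,1)]);print(a,P.min(0)[0].round(1),P.max(0)[0].round(1),P.min(0)[1].round(1),P.max(0)[1].round(1))
E
```

```text
9.6167 [7.09 6.47 7.35 6.24] [0.1309 0.1308 0.1308 0.1308] angle est 0.20970719986894848
pad box (l,r,top,bottom) 233 255 294 313
0 231.0 254.0 285.7 304.5
0.12 231.7 254.7 289.6 309.8
0.17 231.9 254.9 291.1 311.8
0.21 232.1 255.0 292.3 313.4
0.26 232.3 255.2 293.7 315.2
0.32 232.5 255.4 295.2 317.1
```

The image's bottom edge at row 313 matches about 0.20–0.21 rad, so the lever is in the green. I'll hold it for over 3 s more.

Emit:
arm_command --increments '[{"slide":[0,0,0],"spin":0,"gripper":-1},{"slide":[0,0,0],"spin":0,"gripper":-1},{"slide":[0,0,0],"spin":0,"gripper":-1},{"slide":[0,0,0],"spin":0,"gripper":-1},{"slide":[0,0,0],"spin":0,"gripper":-1},{"slide":[0,0,0],"spin":0,"gripper":-1},{"slide":[0,0,0],"spin":0,"gripper":-1},{"slide":[0,0,0],"spin":0,"gripper":-1}]'

```text
t: 10.33
tool_pos: [0.6162, -0.2533, 0.1308]
tool_rot: [2.613, 1.737, 0.004]
contact_force: [3.0, -0.8, 7.0]
opening: 0.0001
grip_force: 3.6
```

Emit:
arm_command --increments '[{"slide":[0,0,0],"spin":0,"gripper":-1},{"slide":[0,0,0],"spin":0,"gripper":-1},{"slide":[0,0,0],"spin":0,"gripper":-1},{"slide":[0,0,0],"spin":0,"gripper":-1},{"slide":[0,0,0],"spin":0,"gripper":-1},{"slide":[0,0,0],"spin":0,"gripper":-1},{"slide":[0,0,0],"spin":0,"gripper":-1},{"slide":[0,0,0],"spin":0,"gripper":-1}]'

```text
t: 11.0
tool_pos: [0.6162, -0.2533, 0.1308]
tool_rot: [2.613, 1.737, 0.004]
contact_force: [2.7, -0.7, 7.6]
opening: -0.0004
grip_force: 3.6
```

Emit:
arm_command --increments '[{"slide":[0,0,0],"spin":0,"gripper":-1},{"slide":[0,0,0],"spin":0,"gripper":-1},{"slide":[0,0,0],"spin":0,"gripper":-1},{"slide":[0,0,0],"spin":0,"gripper":-1},{"slide":[0,0,0],"spin":0,"gripper":-1},{"slide":[0,0,0],"spin":0,"gripper":-1},{"slide":[0,0,0],"spin":0,"gripper":-1},{"slide":[0,0,0],"spin":0,"gripper":-1}]'

```text
t: 11.67
tool_pos: [0.6162, -0.2533, 0.1308]
tool_rot: [2.613, 1.737, 0.004]
contact_force: [2.3, -1.1, 7.7]
opening: 0.0
grip_force: 3.6
```

Emit:
arm_command --increments '[{"slide":[0,0,0],"spin":0,"gripper":-1},{"slide":[0,0,0],"spin":0,"gripper":-1},{"slide":[0,0,0],"spin":0,"gripper":-1},{"slide":[0,0,0],"spin":0,"gripper":-1},{"slide":[0,0,0],"spin":0,"gripper":-1},{"slide":[0,0,0],"spin":0,"gripper":-1},{"slide":[0,0,0],"spin":0,"gripper":-1},{"slide":[0,0,0],"spin":0,"gripper":-1}]'

```text
t: 12.33
tool_pos: [0.6162, -0.2533, 0.1308]
tool_rot: [2.613, 1.737, 0.004]
contact_force: [2.4, -1.1, 7.0]
opening: 0.0
grip_force: 3.6
```

```bash
python3 fz.py && python3 -c "
from station import order
print(order.finish_job())"
```

```text
12.5333 [7.8  6.41 7.65 7.1 ] [0.1309 0.1308 0.1309 0.1309] angle est 0.20954632530120873
the job is handed in; nothing more can be done
None
```

The job is handed in: the dial is on the orange tab, and the fingers held the lever in the green (about 0.21 rad, about 7 N) for over three seconds and were still holding it at the end; the hand-in returned no verdict.

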